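# Set up a board under the repair microscope

### The arm

A 6-joint arm with a two-finger parallel gripper is mounted at the origin on the work surface. World frame = base frame: x ahead of the robot, y to its left, z up, the work surface at z = 0. Lengths are in mm, angles in rad, forces in N, time in s.
With the tool pointing down it reaches from about 300 to 775 mm from the base axis. Payload 14.6 kg.
Tool frame: the origin (TCP) lies at the very end of the fingers, on their centre line; the grasp point (between the pads) lies 19 mm behind it (arm.pinch_z is the distance from the TCP to the grasp point, in mm); z points along the fingers, y is the direction in which the jaws open and shut (so a half turn about z gives the same grasp; the last joint's range is limited). The gripper opens to 94 mm and grips with 3 to 60 N. Pads are 16 mm wide; open, the fingers measure 119 mm over their backs; the gripper's body (75 mm by 177 mm) begins 78 mm behind the grasp point.
Start: joints at [1.254, 0.3, 1.521, -0, 1.321, -0.067], TCP at [135.963, 532.919, 205.446] pointing down, gripper open.
Joint ranges: [-3.03, 3.03], [-0.79, 2.21], [0.23, 2.52], [-1.04, 4.18], [0, 3.07], [-2.55, 2.55]. Speed limits (rad/s): [2.22, 2.22, 2.57, 3.14, 3.14, 3.14].

### API

Orientations are given as a 3x3 rotation matrix whose columns are the frame's x, y, z axes.
In Python, from plant import arm, capture, order gives the robot as it stands.
- The arm moves only by the tool move_arm, never from a script. Its argument "increments" is a list of rows, each an object of numbers: "x", "y", "z": the shift along the world's x, y, z normalised to -1 to 1, where 1 is 750 mm; "ax", "ay", "az": the turn, a rotation vector about the world's x, y, z normalised to -1 to 1, where 1 is 360 degrees. In form: [{"x": .., "y": .., "z": .., "ax": .., "ay": .., "az": ..}, ...]. A call has 1 to 5 rows; each row shifts and turns the commanded pose from where the row before left it; what a row does not reach is not made up. A row lasts 1/10 s, in which the tool goes at most 50 mm and 8.59 degrees, less where a joint would pass 70% of its speed; a pose out of reach is approached as far as the arm can. A call with a number of a shift or a turn outside -1 to 1 is refused whole. A call with a gripper value outside its range is refused whole. "gripper" is the closure, from 0 (fully open) to 1 (shut), set as the call begins (left out, the last holds). The fingers move at their own pace and stop on an object; "newtons" is the grip in N (left out, the last holds). Time passes only in rows, so rows that do not move let the fingers close. It gives the time, the measured TCP pose, the force and the opening at its end, in the units of the state.
- arm.get_state(): the state, without advancing time (a new reading comes with each control period).
- capture(name): name is "scene" or "top"; returns a dict with "pixels" (480x640x3 uint8, red, green, blue), "fov_y" (degrees; the focal length in pixels is half the picture's height over the tangent of half this angle, whatever the lens; pixels are square), "cx", "cy" (the principal point, pixels), "view" (4x4, takes a point from world to camera coordinates). Camera axes: x right, y down, z forward; pixel columns grow to the right and rows downward; lengths in mm; the calibration is good to about 2 mm. A picture is of the moment at which its call begins. There is no depth.
- order.close_job(): hands the job in, once; it reports no verdict.
The state is a dict: "time": time; "joint_pos": joint angles; "qvel": joint speeds; "joint_efforts": joint torques, N m; "tcp_pos": TCP position; "ee_rot": TCP orientation; "contact_force": force on the tool from outside, world axes, zero at the start; "torque": the same for the moment, N m; "width": finger opening in mm.
Only numpy, scipy, OpenCV 4.12 (cv2) and the standard library are available. Lean on these libraries where they do the work, as an engineer would, in place of code of your own. Each camera call takes 0.05 s, during which the arm holds its last target. There are 200 camera calls.

### The job

Get the bench ready for soldering: set the clamped phone board gently down on the microscope's black stage plate, lying flat, centred between the two brass stops and lined up lengthwise from stop to stop, without bumping the microscope's head above it. Also stand the amber flux jar upright on the bench midway between the solder spool and the brass-wool tip cleaner, on the straight line between them. Leave everything else where it is.

Things in the scene. Friction and masses are not known exactly. Their poses are not given: they have to be found in the camera images.
- board: the job: a phone circuit board in a small aluminium clamp block, 64 (x) x 40 (y) x 20 mm high in all; green board with chips on top between two red end strips. The solid sides to grip are the lower 16 mm. Origin: centre of the underside. Lies flat on the bench at the start; may end either way round
- flux: flux jar: squat amber glass jar with a black cap, 44 mm diameter, 42 mm high. Origin: centre of the underside.
- microscope: stereo microscope stand, fixed: white base 25 mm high, x -85 to 85, y -90 to 150 mm; on it a black stage plate 110 (x) x 90 (y) mm, top 30 mm above the bench, with two brass stops 8 (x) x 20 (y) x 8 mm high, inner faces at x = -38 and 38, y 0. Steel post, 28 mm diameter, at x 0, y 118. Origin: on the bench under the plate's middle; x points away from its open side (which faces the robot's right)
- scope_head: optical head, fixed over the stage; origin and axes of microscope. Black lens 48 mm diameter centred above the stage, underside 140 mm above the stage plate; then a white 72 mm cylinder at 200 to 270 mm above the bench, eyepieces leaning to +x, up to 345 mm; arm from +y. A gripper pointing straight down does not fit over the stage; one leaning back to the stand's -x by 35 to 45 degrees does
- stage (a point): middle of the stage plate's top surface, midway between the two stops, 30 mm above the bench; axes as microscope (x from stop to stop).
- spool: solder spool standing on end: grey flanges of 62 mm diameter, silvery wire between, 52 mm high, 0.5 kg. Origin: centre of the underside; its y axis lies along the line to the tip cleaner (either way).
- cleaner: soldering-tip cleaner: black round pot, 72 mm diameter, 48 mm high, with brass wool on top, 0.4 kg. Origin: centre of the underside. Its centre stands about 220 mm from the spool's.
- paste: bystander: white jar with a blue cap, same size as the flux jar. Origin: centre of the underside.
- phone: bystander: opened phone lying flat, 150 (x) x 74 (y) x 9 mm. Origin: centre of the underside.
- dish: bystander: white parts dish, 80 mm diameter, 18 mm high. Origin: centre of the underside.
- scrap: bystander: small bare green circuit board lying flat on the bench (no clamp, no red strips), 40 (x) x 30 (y) x 6 mm. Origin: centre of the underside.
- driver: bystander: red screwdriver lying flat, 170 mm long along its x. Origin: under its middle.
- tweezers: bystander: tweezers lying flat, 120 (x) x 10 (y) x 7 mm. Origin: centre of the underside.
Things that resemble listed ones, but are neither listed nor needed, are in the scene too. What is shaped like the flux but green or pink is not meant.

How it is judged (in metres and radians):
At the end, for the whole second after the job is handed in: Board flat and still on the stage, centre within 8 mm of the plate's middle, length within 8 degrees of the stop-to-stop line. Flux jar upright and still on the bench, within 15 mm of the line between spool and cleaner centres and within 125 mm of each (midway is 110) (horizontal distance between board and stage below 0.008 m and z of board in the frame of stage between -0.004 and 0.004 m and angle between board's own z axis and vertical below 0.06 rad and angle between the x axis of board and the x axis of stage, either way round below 0.14 rad and linear speed of each of board, flux below 0.02 m/s and angular speed of each of board, flux below 0.2 rad/s and horizontal distance between flux and spool below 0.125 m and horizontal distance between flux and cleaner below 0.125 m and x of flux in the frame of spool between -0.015 and 0.015 m and height (world z) of flux below 0.005 m and angle between flux's own z axis and vertical below 0.08 rad); the robot touches nothing.
It fails at once if the microscope's head is bumped (more than 5 N) (contact force between anything else and scope_head above 5 N).
It fails at once if the clamped board is dropped or rammed onto the stage (faster than 0.5 m/s within 20 mm above it, or pressed with more than 60 N) (contact force between board and microscope above 60 N or (horizontal distance between board and stage below 0.05 m and z of board in the frame of stage below 0.02 m and linear speed of board above 0.5 m/s)).
It fails at once if the spool or the tip cleaner is moved by more than 20 mm (distance of any of spool, cleaner from where it was at the start of the episode above 0.02 m).
It fails at once if a bystander (white jar, phone, dish, spare board, screwdriver, tweezers) is moved by more than 20 mm (distance of any of paste, phone, dish, scrap, driver, tweezers from where it was at the start of the episode above 0.02 m).
It also fails if it takes over 48 s, if anything falls off the work surface, if the arm or the gripper's body presses on something with over 40 N, if the wrist force passes 120 N, or if a joint passes its speed limit or range.

## Working session

There is one attempt and no reset: what is moved stays moved. The work goes in short steps, Python scripts to look and compute and a tool call to move; the robot and the scene stay as the last step left them, time stands still between calls to the robot, and variables do not carry over. Pictures are saved under pics/ and viewed, about 8 in all and at most 12, crops included, and the job is handed in when it is done.

Besides the shell and the picture viewer there is one more tool, called after "Call:" by a JSON object that holds its "fn" and its "kwargs". move_arm: Moves the arm, as the interface text tells. Scaled input: -1 to 1 covers 750 mm each way for a shift and 360 degrees each way for a turn. Its arguments: {"type":"object","properties":{"increments":{"type":"array","items":{"type":"object","properties":{"x":{"type":"number","minimum":-1,"maximum":1},"y":{"type":"number","minimum":-1,"maximum":1},"z":{"type":"number","minimum":-1,"maximum":1},"ax":{"type":"number","minimum":-1,"maximum":1},"ay":{"type":"number","minimum":-1,"maximum":1},"az":{"type":"number","minimum":-1,"maximum":1}}}},"gripper":{"type":"number"},"newtons":{"type":"number"}},"required":["increments"]}

```bash
mkdir -p pics; cat > h.py <<'E'
import numpy as np, cv2
from plant import arm, capture, order
def cam(n):
    c=capture(n); f=240/np.tan(np.radians(c["fov_y"])/2); return c,f
def ray(c,f,u,v,z):
    V=np.array(c["view"]);R=V[:3,:3];o=-R.T@V[:3,3]
    d=R.T@np.array([(u-c["cx"])/f,(v-c["cy"])/f,1]); return o+d*(z-o[2])/d[2]
def proj(c,f,p):
    V=np.array(c["view"]);q=V[:3,:3]@np.array(p)+V[:3,3];return f*q[0]/q[2]+c["cx"],f*q[1]/q[2]+c["cy"]
E
python3 - <<'E'
from h import *
for n in("scene","top"):
    c,f=cam(n);cv2.imwrite(f"pics/{n}1.png",c["pixels"][:,:,::-1])
    V=np.array(c["view"]);print(n,f,c["cx"],c["cy"],-V[:3,:3].T@V[:3,3],V[:3,:3].round(3).tolist())
print(arm.get_state()["width"],arm.get_state()["time"])
E
```

```text
scene 436.89956539800505 320.15244032965256 238.04280452662815 [1138.19055801 -213.50497786  804.45228157] [[0.197, 0.98, -0.012], [0.751, -0.159, -0.641], [-0.63, 0.117, -0.768]]
top 477.46456220166175 314.79168236362 242.487164627758 [ 437.13623572 -100.48254813 1060.98927629] [[0.028, -1.0, 0.013], [-0.997, -0.029, -0.077], [0.077, -0.01, -0.997]]
93.82221751973296 0.1
```

View pics/scene1.png

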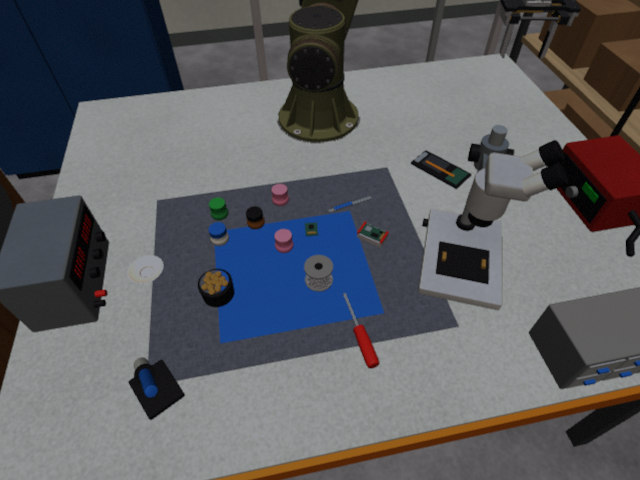

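View pics/top1.png

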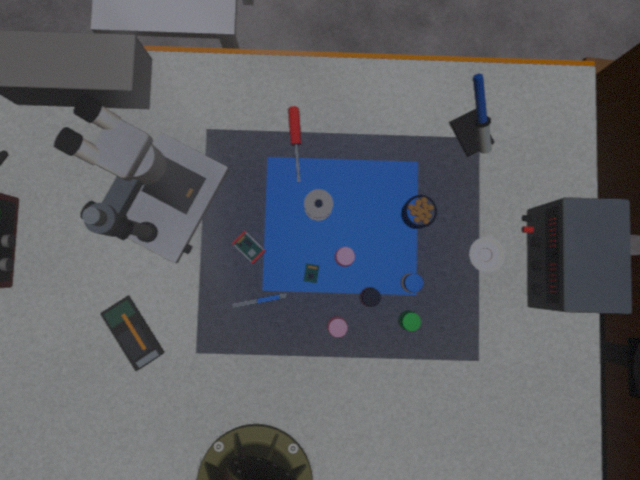

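The top view (image right is -y, up is +x) shows the board at about (248,247), the flux jar's black cap at (370,297), the paste at (413,283), the spool at (318,204), the cleaner at (420,211), and the stage at about (180,185). The scene view shows the amber jar at (255,217), the board at (373,233), and the brass stops at (445,255) and (485,263).

```bash
python3 - <<'E'
from h import *
print([a for a in dir(arm) if a[0]!='_'])
t,ft=cam("top");s,fs=cam("scene")
def blobs(c,f,lo,hi,roi,z,nm,mn=8):
    u0,v0,u1,v1=roi;h=cv2.cvtColor(c["pixels"],cv2.COLOR_RGB2HSV)[v0:v1,u0:u1]
    m=cv2.inRange(h,np.array(lo),np.array(hi));n,l,st,ce=cv2.connectedComponentsWithStats(m)
    for i in range(1,n):
        if st[i,4]>=mn:
            u,v=ce[i]+[u0,v0];print(nm,(round(u,1),round(v,1)),"area",st[i,4],"wh",st[i,2:4],"->",ray(c,f,u,v,z).round(1))
blobs(t,ft,(0,120,80),(12,255,255),(225,225,275,270),20,"red top")
blobs(s,fs,(0,120,80),(12,255,255),(350,215,395,250),20,"red scene")
blobs(t,ft,(0,0,0),(180,255,60),(350,280,392,315),42,"cap top",60)
blobs(s,fs,(0,0,0),(180,255,60),(240,200,270,232),42,"cap scene",20)
blobs(t,ft,(5,120,80),(25,255,255),(400,190,440,230),48,"wool top",5)
blobs(s,fs,(5,120,80),(25,255,255),(190,260,240,310),48,"wool scene",5)
blobs(s,fs,(15,60,70),(30,255,255),(430,235,500,285),38,"stops scene",8)
blobs(t,ft,(8,60,60),(30,255,255),(150,150,230,240),38,"stops top",5)
blobs(t,ft,(95,120,80),(125,255,255),(400,270,428,296),42,"paste",50)
a=t["pixels"][140:340,160:460][:,:,::-1]; b=s["pixels"][180:330,190:540][:,:,::-1]
cv2.imwrite("pics/c1.png",np.vstack([cv2.resize(a[30:],(780,442),interpolation=3)]))
cv2.imwrite("pics/c2.png",cv2.resize(b,(798,342),interpolation=3))
E
```

```text
['IKError', 'get_state', 'pinch_z']
red scene (np.float64(361.6), np.float64(227.2)) area 26 wh [ 8 11] -> [481.7   9.9  20. ]
red scene (np.float64(383.5), np.float64(236.8)) area 37 wh [ 8 11] -> [521.4  52.2  20. ]
cap top (np.float64(369.7), np.float64(297.3)) area 311 wh [21 19] -> [ 402.2 -231.1   42. ]
cap scene (np.float64(254.8), np.float64(216.1)) area 312 wh [19 23] -> [ 413.7 -235.5   42. ]
wool top (np.float64(421.3), np.float64(210.3)) area 263 wh [23 26] -> [ 591.  -337.7   48. ]
wool scene (np.float64(213.4), np.float64(282.0)) area 355 wh [26 23] -> [ 588.4 -339.5   48. ]
stops scene (np.float64(444.1), np.float64(255.4)) area 33 wh [5 8] -> [614.5 161.   38. ]
stops scene (np.float64(483.4), np.float64(263.0)) area 34 wh [4 9] -> [651.6 236.4  38. ]
stops top (np.float64(189.1), np.float64(192.2)) area 32 wh [7 8] -> [617.1 163.   38. ]
paste (np.float64(410.9), np.float64(282.2)) area 447 wh [24 26] -> [ 436.7 -318.5   42. ]
```

View pics/c1.png

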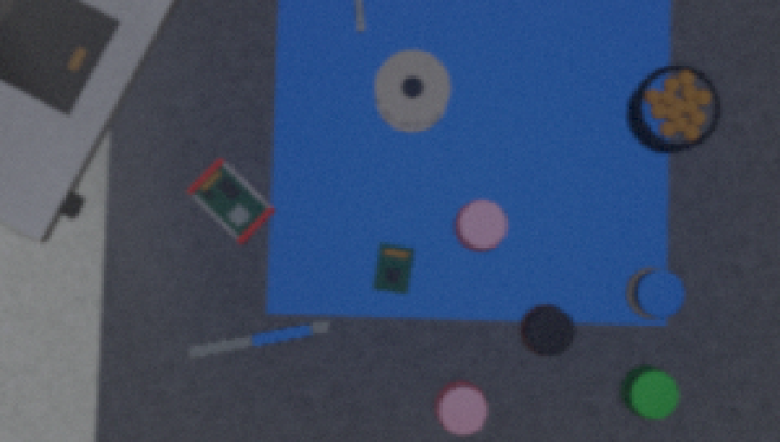

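View pics/c2.png

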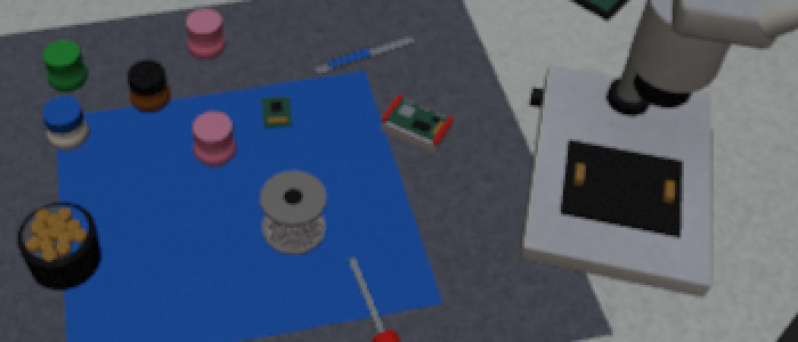

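```bash
cat >> h.py <<'E'
from scipy.spatial.transform import Rotation as Ro
def Rt(th,tilt,sgn=1):
    t,a=np.radians(th),np.radians(tilt);z=np.array([np.sin(a)*np.cos(t),np.sin(a)*np.sin(t),-np.cos(a)])
    y=sgn*np.array([-np.sin(t),np.cos(t),0]);return np.c_[np.cross(y,z),y,z]
def plan(p,R,s=None):
    s=s or arm.get_state();d=np.array(p)-s["tcp_pos"];rv=Ro.from_matrix(R@np.array(s["ee_rot"]).T).as_rotvec()
    print("shift",d.round(1),"norm",(d/750).round(4),"rot deg",np.degrees(rv).round(2),"norm",(rv/2/np.pi).round(4),"min rows",round(max(np.linalg.norm(d)/50,np.degrees(np.linalg.norm(rv))/8.59),1))
E
python3 - <<'E'
from h import *
t,ft=cam("top")
P=lambda n,u,v,z:print(n,ray(t,ft,u/2.6+160,v/2.6+170,z).round(1))
a,b=[ray(t,ft,u/2.6+160,v/2.6+170,20) for u,v in((207,177),(256,226))]
print("board",(a+b)/2,np.degrees(np.arctan2(*(a-b)[1::-1])),np.linalg.norm(a-b))
P("spool",412,90,52);P("spoolhole",412,87,52);P("pink1",482,223,42);P("pink2",462,409,42);P("scrap",394,268,6);P("cleaner",679,107,48);P("flux",549,330,42);P("paste",659,293,42)
h=cv2.cvtColor(t["pixels"],cv2.COLOR_RGB2HSV)[225:270,225:275]
m=((h[...,0]<12)|(h[...,0]>168))&(h[...,1]>100)
n,l,st,ce=cv2.connectedComponentsWithStats(m.astype(np.uint8))
for i in range(1,n):
  if st[i,4]>5:print("red",ce[i]+225,st[i,4],ray(t,ft,*(ce[i]+225),20).round(1))
g=t["pixels"][180:230,295:345].astype(int);m=(g.max(2)-g.min(2)<40)&(g.sum(2)>200);m=cv2.morphologyEx(m.astype(np.uint8),2,np.ones((3,3)))
ys,xs=np.where(m);(cu,cv),r=cv2.minEnclosingCircle(np.c_[xs,ys].astype(np.float32));print("spool",ray(t,ft,xs.mean()+295,ys.mean()+180,52).round(1),ray(t,ft,cu+295,cv+180,52).round(1),r)
s=arm.get_state();print(np.array(s["ee_rot"]).round(3).tolist(),s["time"])
for sg in(1,-1):plan((501,31,150),Rt(46.8,40,sg))
E
```

```text
board [502.35818563  31.67639607  20.        ] 46.80134030154156 58.432562818569345
spool [ 596.1 -116.7   52. ]
spoolhole [ 598.6 -116.6   52. ]
pink1 [ 489.1 -177.4   42. ]
pink2 [ 337.4 -164.5   42. ]
scrap [ 450.6 -106.3    6. ]
cleaner [ 589.2 -337.3   48. ]
flux [ 403.2 -234.1   42. ]
paste [ 435.8 -323.9   42. ]
red [238.81632653 237.18367347] 49 [524.3  54.8  20. ]
red [257.11627907 257.13953488] 43 [481.8  13.3  20. ]
spool [ 596.6 -115.6   52. ] [ 596.9 -114.6   52. ] 15.437212944030762
[[-0.969, 0.247, -0.0], [0.247, 0.969, -0.0], [0.0, -0.0, -1.0]] 0.25
shift [ 365.1 -501.8  -55.2] norm [ 0.4867 -0.6691 -0.0736] rot deg [ 11.74 -40.21  58.52] norm [ 0.0326 -0.1117  0.1626] min rows 12.5
shift [ 365.1 -501.8  -55.2] norm [ 0.4867 -0.6691 -0.0736] rot deg [  45.96   13.36 -113.24] norm [ 0.1277  0.0371 -0.3145] min rows 14.3
```

```bash
python3 - <<'E'
from h import *
plan((435,-37,122),Rt(46,40,-1))
E
```

```text
shift [ 299.1 -569.8  -83.2] norm [ 0.3987 -0.7598 -0.1109] rot deg [  46.16   13.07 -113.99] norm [ 0.1282  0.0363 -0.3166] min rows 14.4
```

Call:
{"fn": "move_arm", "kwargs": {"increments": [{"x": 0.022,"y": -0.042,"z": -0.006,"ax": 0.0071,"ay": 0.002,"az": -0.0176},{"x": 0.022,"y": -0.042,"z": -0.006,"ax": 0.0071,"ay": 0.002,"az": -0.0176},{"x": 0.022,"y": -0.042,"z": -0.006,"ax": 0.0071,"ay": 0.002,"az": -0.0176},{"x": 0.022,"y": -0.042,"z": -0.006,"ax": 0.0071,"ay": 0.002,"az": -0.0176},{"x": 0.022,"y": -0.042,"z": -0.006,"ax": 0.0071,"ay": 0.002,"az": -0.0176}], "gripper": 0}}

```text
time: 0.75
tcp_pos: [218.8, 374.2, 182.8]
ee_rot: [[-0.69, 0.724, 0.002], [0.705, 0.671, 0.229], [0.164, 0.159, -0.973]]
contact_force: [1.2, 1.2, -0.4]
width: 94.2
```

Call:
{"fn": "move_arm", "kwargs": {"increments": [{"x": 0.022,"y": -0.042,"z": -0.006,"ax": 0.0071,"ay": 0.002,"az": -0.0176},{"x": 0.022,"y": -0.042,"z": -0.006,"ax": 0.0071,"ay": 0.002,"az": -0.0176},{"x": 0.022,"y": -0.042,"z": -0.006,"ax": 0.0071,"ay": 0.002,"az": -0.0176},{"x": 0.022,"y": -0.042,"z": -0.006,"ax": 0.0071,"ay": 0.002,"az": -0.0176},{"x": 0.022,"y": -0.042,"z": -0.006,"ax": 0.0071,"ay": 0.002,"az": -0.0176}]}}

```text
time: 1.25
tcp_pos: [301.4, 216.7, 160.6]
ee_rot: [[-0.215, 0.969, 0.124], [0.9, 0.148, 0.41], [0.378, 0.199, -0.904]]
contact_force: [1.0, 0.3, -0.3]
width: 93.9
```

Call:
{"fn": "move_arm", "kwargs": {"increments": [{"x": 0.022,"y": -0.042,"z": -0.006,"ax": 0.0071,"ay": 0.002,"az": -0.0176},{"x": 0.022,"y": -0.042,"z": -0.006,"ax": 0.0071,"ay": 0.002,"az": -0.0176},{"x": 0.022,"y": -0.042,"z": -0.006,"ax": 0.0071,"ay": 0.002,"az": -0.0176},{"x": 0.022,"y": -0.042,"z": -0.006,"ax": 0.0071,"ay": 0.002,"az": -0.0176},{"x": 0.022,"y": -0.042,"z": -0.006,"ax": 0.0071,"ay": 0.002,"az": -0.0176}]}}

```text
time: 1.75
tcp_pos: [384.0, 58.7, 138.0]
ee_rot: [[0.292, 0.901, 0.322], [0.769, -0.421, 0.48], [0.568, 0.107, -0.816]]
contact_force: [0.5, 0.8, 0.2]
width: 94.2
```

```bash
python3 - <<'E'
from h import *
s=arm.get_state();print(s["time"],s["joint_pos"],s["tcp_pos"]);plan((435,-37,122),Rt(46,40,-1))
E
```

```text
1.75 [-0.35577499 -0.10585639  2.27019072  0.75187654  0.96738485 -0.38991629] [384.04005666  58.71263045 138.0146784 ]
shift [ 51.  -95.7 -16. ] norm [ 0.0679 -0.1276 -0.0214] rot deg [  7.75   2.15 -18.64] norm [ 0.0215  0.006  -0.0518] min rows 2.4
```

Call:
{"fn": "move_arm", "kwargs": {"increments": [{"x": 0.0226,"y": -0.0425,"z": -0.0071,"ax": 0.0072,"ay": 0.002,"az": -0.0173},{"x": 0.0226,"y": -0.0425,"z": -0.0071,"ax": 0.0072,"ay": 0.002,"az": -0.0173},{"x": 0.0226,"y": -0.0425,"z": -0.0071,"ax": 0.0072,"ay": 0.002,"az": -0.0173},{"x": 0.027,"y": 0.028,"z": -0.046},{"x": 0.027,"y": 0.028,"z": -0.046}]}}

```text
invalid input
```

```bash
python3 - <<'E'
from h import *
s=arm.get_state();print(s["time"],s["joint_pos"],s["tcp_pos"]);plan((502,32.5,7),Rt(46,40,-1))
t,ft=cam("top");s,fs=cam("scene")
a=t["pixels"][200:300,180:310][:,:,::-1]; b=s["pixels"][180:280,300:430][:,:,::-1]
cv2.imwrite("pics/d1.png",cv2.resize(np.hstack([a,b]),(780,300),interpolation=3))
E
```

```text
1.75 [-0.35577499 -0.10585639  2.27019072  0.75187654  0.96738485 -0.38991629] [384.04005666  58.71263045 138.0146784 ]
shift [ 118.   -26.2 -131. ] norm [ 0.1573 -0.035  -0.1747] rot deg [  7.75   2.15 -18.64] norm [ 0.0215  0.006  -0.0518] min rows 3.6
```

View pics/d1.png

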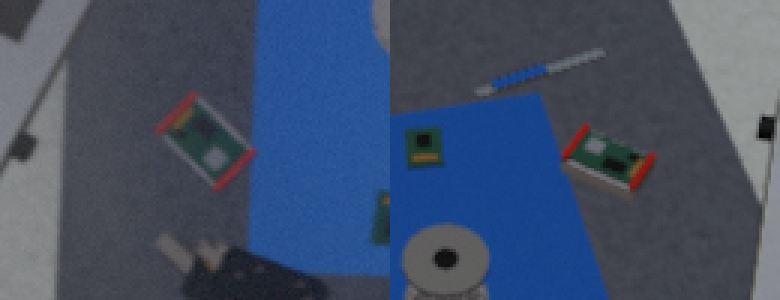

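The fingers are still short of the board at lower left, and nothing has been touched. That move was refused, so I'll resend it with every key given.

Call:
{"fn": "move_arm", "kwargs": {"increments": [{"x": 0.0226,"y": -0.0425,"z": -0.0071,"ax": 0.0072,"ay": 0.002,"az": -0.0173},{"x": 0.0226,"y": -0.0425,"z": -0.0071,"ax": 0.0072,"ay": 0.002,"az": -0.0173},{"x": 0.0226,"y": -0.0425,"z": -0.0071,"ax": 0.0072,"ay": 0.002,"az": -0.0173},{"x": 0.027,"y": 0.028,"z": -0.046,"ax": 0,"ay": 0,"az": 0},{"x": 0.027,"y": 0.028,"z": -0.046,"ax": 0,"ay": 0,"az": 0}]}}

```text
time: 2.35
tcp_pos: [475.9, 5.9, 52.4]
ee_rot: [[0.531, 0.72, 0.447], [0.554, -0.693, 0.461], [0.642, 0.003, -0.767]]
contact_force: [1.4, -0.3, -0.5]
width: 94.2
```

```bash
python3 - <<'E'
from h import *
s=arm.get_state();print(s["time"],s["joint_pos"],s["tcp_pos"]);plan((502,32.5,7),Rt(46,40,-1))
t,ft=cam("top");s,fs=cam("scene")
a=t["pixels"][200:300,180:310][:,:,::-1]; b=s["pixels"][180:280,300:430][:,:,::-1]
cv2.imwrite("pics/d2.png",cv2.resize(np.hstack([a,b]),(780,300),interpolation=3))
E
```

```text
2.35 [-0.42105547  0.27790622  2.16577887  1.07672844  0.75490707 -0.49579915] [475.86685104   5.88332052  52.43458075]
shift [ 26.1  26.6 -45.4] norm [ 0.0348  0.0355 -0.0606] rot deg [ 0.16  0.06 -0.09] norm [ 0.0004  0.0002 -0.0003] min rows 1.2
```

View pics/d2.png

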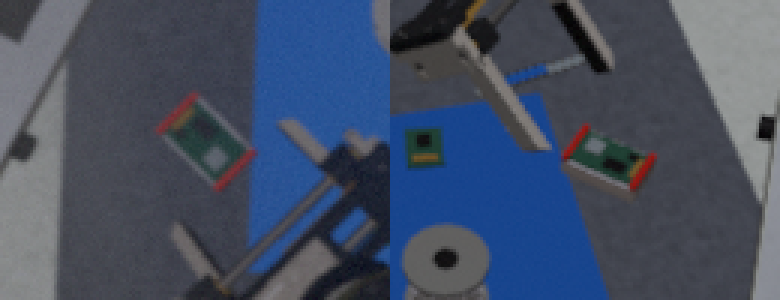

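The open fingers straddle the board's long sides and point at it, and nothing is touched. I'll go in and close.

Call:
{"fn": "move_arm", "kwargs": {"increments": [{"x": 0.012,"y": 0.012,"z": -0.02,"ax": 0,"ay": 0,"az": 0},{"x": 0.012,"y": 0.012,"z": -0.02,"ax": 0,"ay": 0,"az": 0},{"x": 0.0107,"y": 0.0107,"z": -0.0185,"ax": 0,"ay": 0,"az": 0},{"x": 0,"y": 0,"z": 0,"ax": 0,"ay": 0,"az": 0}]}}

```text
time: 2.85
tcp_pos: [500.7, 34.0, 9.1]
ee_rot: [[0.528, 0.725, 0.443], [0.555, -0.689, 0.465], [0.642, -0.0, -0.767]]
contact_force: [0.2, 1.0, 1.0]
width: 94.0
```

Call:
{"fn": "move_arm", "kwargs": {"increments": [{"x": 0,"y": 0,"z": 0,"ax": 0,"ay": 0,"az": 0},{"x": 0,"y": 0,"z": 0,"ax": 0,"ay": 0,"az": 0},{"x": 0,"y": 0,"z": 0,"ax": 0,"ay": 0,"az": 0},{"x": 0,"y": 0,"z": 0,"ax": 0,"ay": 0,"az": 0},{"x": 0,"y": 0,"z": 0,"ax": 0,"ay": 0,"az": 0}], "gripper": 1, "newtons": 30}}

```text
time: 3.35
tcp_pos: [500.9, 32.6, 9.4]
ee_rot: [[0.53, 0.722, 0.445], [0.554, -0.691, 0.464], [0.642, 0.001, -0.766]]
contact_force: [0.5, -0.5, 0.2]
width: 57.4
```

Call:
{"fn": "move_arm", "kwargs": {"increments": [{"x": 0,"y": 0,"z": 0,"ax": 0,"ay": 0,"az": 0},{"x": 0,"y": 0,"z": 0,"ax": 0,"ay": 0,"az": 0},{"x": 0,"y": 0,"z": 0,"ax": 0,"ay": 0,"az": 0},{"x": 0,"y": 0,"z": 0,"ax": 0,"ay": 0,"az": 0}]}}

```text
time: 3.75
tcp_pos: [501.0, 32.7, 9.2]
ee_rot: [[0.53, 0.722, 0.444], [0.554, -0.691, 0.464], [0.642, 0.001, -0.767]]
contact_force: [0.2, -2.0, 1.5]
width: 39.3
```

Call:
{"fn": "move_arm", "kwargs": {"increments": [{"x": 0,"y": 0,"z": 0.02,"ax": 0,"ay": 0,"az": 0},{"x": 0,"y": 0,"z": 0.04,"ax": 0,"ay": 0,"az": 0},{"x": 0,"y": 0,"z": 0.05,"ax": 0,"ay": 0,"az": 0},{"x": 0,"y": 0,"z": 0.05,"ax": 0,"ay": 0,"az": 0},{"x": 0,"y": 0,"z": 0.03,"ax": 0,"ay": 0,"az": 0}]}}

```text
time: 4.25
tcp_pos: [501.0, 32.7, 153.9]
ee_rot: [[0.529, 0.723, 0.445], [0.555, -0.691, 0.463], [0.642, 0.002, -0.766]]
contact_force: [-0.2, -0.2, -1.7]
width: 39.4
```

```bash
python3 - <<'E'
from h import *
s=arm.get_state();print(s["time"],s["joint_pos"],s["tcp_pos"],s["width"]);plan((597.6,124.5,151),Rt(63.8,40,-1))
E
```

```text
4.25 [-0.33228551  0.09467761  2.06377334  0.87355818  0.86396531 -0.11970549] [500.9519489   32.74654372 153.94558451] 39.4303781603489
shift [96.6 91.8 -2.9] norm [ 0.1289  0.1223 -0.0039] rot deg [ 0.1   0.08 17.52] norm [0.0003 0.0002 0.0487] min rows 2.7
```

Call:
{"fn": "move_arm", "kwargs": {"increments": [{"x": 0.026,"y": 0.0245,"z": 0,"ax": 0,"ay": 0,"az": 0.0097},{"x": 0.026,"y": 0.0245,"z": -0.001,"ax": 0,"ay": 0,"az": 0.0097},{"x": 0.026,"y": 0.0245,"z": -0.001,"ax": 0,"ay": 0,"az": 0.0097},{"x": 0.026,"y": 0.0245,"z": -0.001,"ax": 0,"ay": 0,"az": 0.0097},{"x": 0.025,"y": 0.0243,"z": -0.001,"ax": 0.0003,"ay": 0.0002,"az": 0.0097}]}}

```text
time: 4.75
tcp_pos: [597.9, 125.5, 148.0]
ee_rot: [[0.339, 0.898, 0.281], [0.687, -0.44, 0.578], [0.642, -0.003, -0.766]]
contact_force: [-0.6, -0.2, -0.6]
width: 39.5
```

```bash
python3 - <<'E'
from h import *
S=arm.get_state();print(S["time"],S["joint_pos"],S["tcp_pos"],S["width"])
z=S["tcp_pos"][2]-9.2+20; r={}
for n in("top","scene"):
    c,f=cam(n);u,v=proj(c,f,[*S["tcp_pos"][:2],z]);u0,v0=int(u)-45,int(v)-45
    p=c["pixels"][v0:v0+90,u0:u0+90];h=cv2.cvtColor(p,cv2.COLOR_RGB2HSV)
    m=((h[...,0]<12)|(h[...,0]>168))&(h[...,1]>100)&(h[...,2]>50)
    k,l,st,ce=cv2.connectedComponentsWithStats(m.astype(np.uint8))
    for i in range(1,k):
        if st[i,4]>6:print(n,ce[i]+[u0,v0],st[i,4],ray(c,f,*(ce[i]+[u0,v0]),z).round(1))
    r[n]=cv2.resize(p[:,:,::-1],(390,390),interpolation=3)
cv2.imwrite("pics/e1.png",np.hstack([r["top"],r["scene"]]))
E
```

```text
4.75 [-0.12920255  0.37511665  1.72307627  0.8279289   0.97400001 -0.13287431] [597.90380084 125.48497648 147.95232877] 39.52566903387424
top [177.01785714 183.57142857] 56 [611.8 155.7 158.8]
scene [453.         217.97674419] 43 [612.  154.6 158.8]
```

View pics/e1.png

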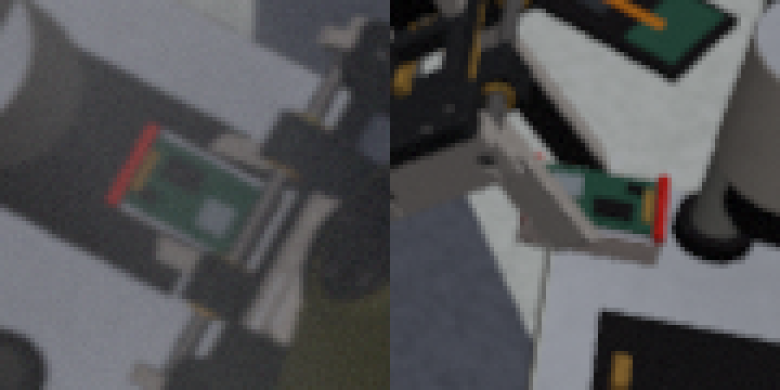

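The raised board is level in the jaws, and its leading red strip is at (612,155) mm in both views. I'll refine the stage centre from the black plate's corners.

```bash
python3 - <<'E'
from h import *
c,f=cam("scene");t,ft=cam("top")
im=cv2.imread("pics/scene1.png");g=im[225:300,420:515].astype(int)
m=(g.max(2)<75).astype(np.uint8);m=cv2.morphologyEx(m,3,np.ones((7,7)));n,l,st,ce=cv2.connectedComponentsWithStats(m)
i=1+st[1:,4].argmax();print(st[i]);k=(l==i).astype(np.uint8);k=cv2.morphologyEx(k,2,np.ones((15,15)))
h=cv2.convexHull(cv2.findContours(k,0,1)[0][0]);q=cv2.approxPolyN(h,4)[0] if hasattr(cv2,"approxPolyN") else cv2.approxPolyDP(h,5,True)[:,0]
P=np.array([ray(c,f,u+420,v+225,30)[:2] for u,v in q]);print(P.round(1).tolist(),P.mean(0),np.linalg.norm(P-np.roll(P,-1,0),axis=1))
d=[np.degrees(np.arctan2(*(P[j]-P[j-1])[::-1])) for j in range(4)];print(d)
# top: corners of plate seen in crop c1 (118,22),(70,115)
a,b=[ray(t,ft,u/2.6+160,v/2.6+170,30)[:2] for u,v in((118,22),(70,115))];print(a,b,np.linalg.norm(a-b),np.degrees(np.arctan2(*(a-b)[::-1])))
yv=(a-b)/np.linalg.norm(a-b);xv=np.array([-yv[1],yv[0]]);print("top-based centre",(a+b)/2+55*xv)
E
```

```text
[  16   17   53   42 1684]
[[614.9, 266.7], [697.5, 227.9], [651.5, 134.3], [567.0, 167.0]] [632.73199393 198.96533366] [ 91.30425779 104.35694847  90.53532729 110.66079105]
[np.float64(64.37412260843534), np.float64(-25.170070185784493), np.float64(-116.19678030800506), np.float64(158.8309893593498)]
[649.8544605  131.19746705] [570.11823959 167.5478143 ] 87.63111701603297 -24.507411922790876
top-based centre [632.80095251 199.41755963]
```

Call:
{"fn": "move_arm", "kwargs": {"increments": [{"x": 0.009,"y": 0.019,"z": -0.0256,"ax": 0,"ay": 0,"az": 0},{"x": 0.009,"y": 0.019,"z": -0.0256,"ax": 0,"ay": 0,"az": 0},{"x": 0.009,"y": 0.019,"z": -0.0256,"ax": 0,"ay": 0,"az": 0},{"x": 0.009,"y": 0.019,"z": -0.0256,"ax": 0,"ay": 0,"az": 0},{"x": 0.0088,"y": 0.019,"z": -0.0256,"ax": 0,"ay": 0,"az": 0}]}}

```text
time: 5.45
tcp_pos: [630.8, 195.5, 51.8]
ee_rot: [[0.341, 0.896, 0.284], [0.686, -0.444, 0.577], [0.643, -0.002, -0.766]]
contact_force: [-0.5, -0.0, -1.5]
width: 40.0
```

```bash
python3 - <<'E'
from h import *
S=arm.get_state();print(S["time"],S["tcp_pos"],S["contact_force"],S["width"])
r={}
for n in("top","scene"):
    c,f=cam(n);u,v=proj(c,f,[633,200,45]);u0,v0=int(u)-45,int(v)-45
    r[n]=cv2.resize(c["pixels"][v0:v0+90,u0:u0+90,::-1],(390,390),interpolation=3)
    if n=="scene":
        p=c["pixels"][v0:v0+90,u0:u0+90];h=cv2.cvtColor(p,cv2.COLOR_RGB2HSV);m=((h[...,0]<12)|(h[...,0]>168))&(h[...,1]>100)&(h[...,2]>50)
        k,l,st,ce=cv2.connectedComponentsWithStats(m.astype(np.uint8))
        for i in range(1,k):
            if st[i,4]>6:print(n,ce[i]+[u0,v0],st[i,4],ray(c,f,*(ce[i]+[u0,v0]),S["tcp_pos"][2]+10.8).round(1))
cv2.imwrite("pics/e2.png",np.hstack([r["top"],r["scene"]]))
E
```

```text
5.45 [630.78575033 195.54930032  51.84860197] [-0.49753586 -0.01518256 -1.47250127] 40.02230161990819
scene [479.14583333 254.66666667] 48 [644.9 222.6  62.6]
```

View pics/e2.png

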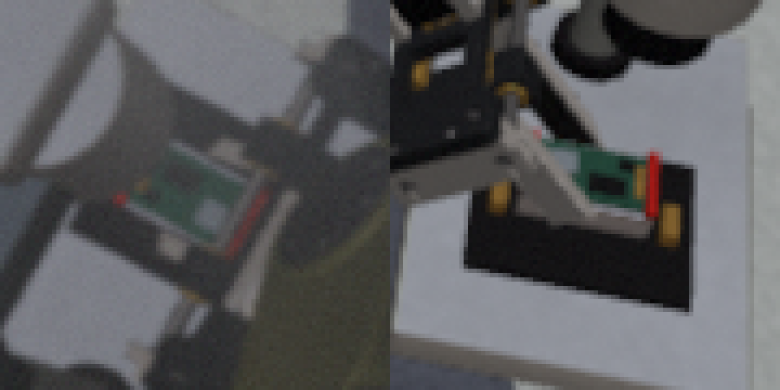

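The board hovers over the plate between the stops and clear of the head, with the far brass stop just beyond the leading strip. I'll nudge it and lower it slowly.

Call:
{"fn": "move_arm", "kwargs": {"increments": [{"x": 0.0017,"y": 0.0027,"z": -0.004,"ax": 0,"ay": 0,"az": 0},{"x": 0,"y": 0,"z": -0.004,"ax": 0,"ay": 0,"az": 0},{"x": 0,"y": 0,"z": -0.004,"ax": 0,"ay": 0,"az": 0},{"x": 0,"y": 0,"z": -0.003,"ax": 0,"ay": 0,"az": 0},{"x": 0,"y": 0,"z": 0,"ax": 0,"ay": 0,"az": 0}]}}

```text
time: 6.05
tcp_pos: [632.4, 197.5, 41.3]
ee_rot: [[0.34, 0.897, 0.284], [0.686, -0.443, 0.577], [0.643, -0.002, -0.766]]
contact_force: [-0.4, -0.2, -2.2]
width: 39.7
```

Call:
{"fn": "move_arm", "kwargs": {"increments": [{"x": 0,"y": 0,"z": -0.0012,"ax": 0,"ay": 0,"az": 0},{"x": 0,"y": 0,"z": 0,"ax": 0,"ay": 0,"az": 0}]}}

```text
time: 6.25
tcp_pos: [632.5, 197.8, 40.5]
ee_rot: [[0.34, 0.897, 0.283], [0.686, -0.443, 0.577], [0.643, -0.002, -0.766]]
contact_force: [-0.6, -0.2, -0.9]
width: 39.8
```

Call:
{"fn": "move_arm", "kwargs": {"increments": [{"x": 0,"y": 0,"z": -0.001,"ax": 0,"ay": 0,"az": 0},{"x": 0,"y": 0,"z": 0,"ax": 0,"ay": 0,"az": 0}]}}

```text
time: 6.45
tcp_pos: [632.4, 197.8, 39.7]
ee_rot: [[0.34, 0.897, 0.283], [0.686, -0.443, 0.577], [0.643, -0.002, -0.766]]
contact_force: [-0.0, -0.4, -1.5]
width: 39.6
```

Call:
{"fn": "move_arm", "kwargs": {"increments": [{"x": 0,"y": 0,"z": -0.001,"ax": 0,"ay": 0,"az": 0},{"x": 0,"y": 0,"z": 0,"ax": 0,"ay": 0,"az": 0}]}}

```text
time: 6.65
tcp_pos: [632.6, 197.9, 39.2]
ee_rot: [[0.34, 0.897, 0.284], [0.686, -0.443, 0.577], [0.643, -0.002, -0.766]]
contact_force: [-1.8, -0.3, 1.6]
width: 39.2
```

Contact with the plate shows in the force reading, so I'll release.

Call:
{"fn": "move_arm", "kwargs": {"increments": [{"x": 0,"y": 0,"z": 0,"ax": 0,"ay": 0,"az": 0},{"x": 0,"y": 0,"z": 0,"ax": 0,"ay": 0,"az": 0},{"x": 0,"y": 0,"z": 0,"ax": 0,"ay": 0,"az": 0},{"x": 0,"y": 0,"z": 0,"ax": 0,"ay": 0,"az": 0},{"x": 0,"y": 0,"z": 0,"ax": 0,"ay": 0,"az": 0}], "gripper": 0}}

```text
time: 7.15
tcp_pos: [632.5, 197.8, 38.9]
ee_rot: [[0.34, 0.897, 0.283], [0.686, -0.443, 0.577], [0.643, -0.002, -0.766]]
contact_force: [0.5, 0.8, -0.7]
width: 76.1
```

Call:
{"fn": "move_arm", "kwargs": {"increments": [{"x": 0,"y": 0,"z": 0,"ax": 0,"ay": 0,"az": 0},{"x": -0.004,"y": -0.0078,"z": 0.0105,"ax": 0,"ay": 0,"az": 0},{"x": -0.011,"y": -0.0231,"z": 0.0306,"ax": 0,"ay": 0,"az": 0},{"x": -0.015,"y": -0.0308,"z": 0.0408,"ax": 0,"ay": 0,"az": 0},{"x": -0.015,"y": -0.0308,"z": 0.0408,"ax": 0,"ay": 0,"az": 0}]}}

```text
time: 7.65
tcp_pos: [597.8, 127.4, 132.2]
ee_rot: [[0.34, 0.897, 0.283], [0.687, -0.442, 0.577], [0.643, -0.002, -0.766]]
contact_force: [1.0, 0.1, 0.2]
width: 94.1
```

Call:
{"fn": "move_arm", "kwargs": {"increments": [{"x": -0.015,"y": -0.0308,"z": 0.0408,"ax": 0,"ay": 0,"az": 0},{"x": -0.015,"y": -0.0308,"z": 0.0308,"ax": 0,"ay": 0,"az": 0}]}}

```text
time: 7.85
tcp_pos: [575.6, 80.9, 187.2]
ee_rot: [[0.339, 0.897, 0.285], [0.687, -0.443, 0.576], [0.643, 0.0, -0.766]]
contact_force: [-0.1, -0.4, 0.0]
width: 93.7
```

```bash
python3 - <<'E'
from h import *
S=arm.get_state();print(S["time"],S["tcp_pos"],S["joint_pos"],S["width"])
c,f=cam("scene");u,v=proj(c,f,[633,200,45]);u0,v0=int(u)-50,int(v)-50
p=c["pixels"][v0:v0+100,u0:u0+100];h=cv2.cvtColor(p,cv2.COLOR_RGB2HSV);m=((h[...,0]<12)|(h[...,0]>168))&(h[...,1]>100)&(h[...,2]>50)
k,l,st,ce=cv2.connectedComponentsWithStats(m.astype(np.uint8))
for i in range(1,k):
    if st[i,4]>6:print(ce[i]+[u0,v0],st[i,4],ray(c,f,*(ce[i]+[u0,v0]),50).round(1))
cv2.imwrite("pics/f1.png",cv2.resize(p[:,:,::-1],(600,600),interpolation=3))
R=np.c_[[0,-1,0.],[1,0,0.],[0,0,-1.]]  # placeholder columns x,y,z
R=np.array([[0,1,0],[1,0,0],[0,0,-1.]]);plan((403,-233,130),R)
R2=np.array([[0,-1,0],[-1,0,0],[0,0,-1.]]);plan((403,-233,130),R2)
E
```

```text
7.85 [575.61871497  80.94663868 187.16412519] [-0.22210092  0.28458917  1.74252646  0.78865696  1.07810053 -0.13916541] 93.73418287226377
[450.75471698 252.22641509] 53 [617.5 172.6  50. ]
[478.88235294 257.76470588] 51 [644.2 225.9  50. ]
shift [-172.9 -311.4  -60.4] norm [-0.2305 -0.4151 -0.0805] rot deg [-39.28   9.44  25.2 ] norm [-0.1091  0.0262  0.07  ] min rows 7.2
shift [-172.9 -311.4  -60.4] norm [-0.2305 -0.4151 -0.0805] rot deg [  12.73   52.95 -145.47] norm [ 0.0354  0.1471 -0.4041] min rows 18.1
```

View pics/f1.png

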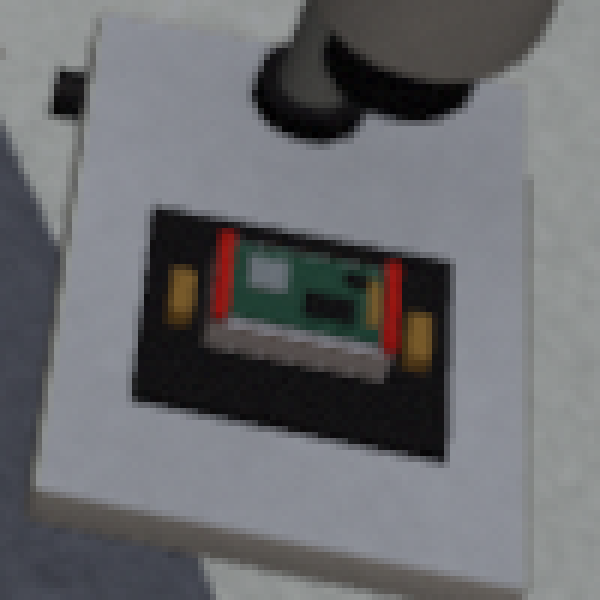

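The board lies flat between the stops. The strip midpoint is about 2.5 mm from the plate's centre and the yaw is 63.4°, against a plate yaw of about 64.3°, so it is within tolerance. On to the flux jar.

Call:
{"fn": "move_arm", "kwargs": {"increments": [{"x": -0.023,"y": -0.0415,"z": -0.008,"ax": -0.0109,"ay": 0.0026,"az": 0.007},{"x": -0.023,"y": -0.0415,"z": -0.008,"ax": -0.0109,"ay": 0.0026,"az": 0.007},{"x": -0.023,"y": -0.0415,"z": -0.008,"ax": -0.0109,"ay": 0.0026,"az": 0.007},{"x": -0.023,"y": -0.0415,"z": -0.008,"ax": -0.0109,"ay": 0.0026,"az": 0.007},{"x": -0.023,"y": -0.0415,"z": -0.008,"ax": -0.0109,"ay": 0.0026,"az": 0.007}]}}

```text
time: 8.4
tcp_pos: [488.9, -75.0, 155.1]
ee_rot: [[0.201, 0.973, 0.111], [0.919, -0.227, 0.322], [0.339, 0.037, -0.94]]
contact_force: [0.2, -0.4, -0.2]
width: 94.0
```

Call:
{"fn": "move_arm", "kwargs": {"increments": [{"x": -0.023,"y": -0.0415,"z": -0.008,"ax": -0.0109,"ay": 0.0026,"az": 0.007},{"x": -0.023,"y": -0.0415,"z": -0.008,"ax": -0.0109,"ay": 0.0026,"az": 0.007},{"x": -0.023,"y": -0.0415,"z": -0.008,"ax": -0.0109,"ay": 0.0026,"az": 0.007},{"x": -0.023,"y": -0.0415,"z": -0.008,"ax": -0.0109,"ay": 0.0026,"az": 0.007},{"x": -0.023,"y": -0.0415,"z": -0.008,"ax": -0.0109,"ay": 0.0026,"az": 0.007}]}}

```text
time: 8.9
tcp_pos: [402.7, -230.5, 125.1]
ee_rot: [[0.001, 1.0, -0.005], [1.0, -0.001, -0.003], [-0.003, -0.005, -1.0]]
contact_force: [-0.6, -0.4, -0.3]
width: 94.0
```

```bash
python3 - <<'E'
from h import *
S=arm.get_state();print(S["time"],S["joint_pos"],S["tcp_pos"])
R=np.array([[0,1,0],[1,0,0],[0,0,-1.]]);plan((403,-233,100),R)
E
```

```text
8.9 [-0.59562267  0.19977724  1.84650891 -0.00612172  1.09776635 -0.59210101] [ 402.69117106 -230.48382062  125.11607097]
shift [  0.3  -2.5 -25.1] norm [ 0.0004 -0.0034 -0.0335] rot deg [ 0.18 -0.29  0.04] norm [ 0.0005 -0.0008  0.0001] min rows 0.5
```

Call:
{"fn": "move_arm", "kwargs": {"increments": [{"x": 0.0004,"y": -0.003,"z": -0.04,"ax": 0.0005,"ay": -0.0008,"az": 0},{"x": 0,"y": 0,"z": -0.04,"ax": 0,"ay": 0,"az": 0},{"x": 0,"y": 0,"z": -0.04,"ax": 0,"ay": 0,"az": 0},{"x": 0,"y": 0,"z": -0.025,"ax": 0,"ay": 0,"az": 0},{"x": 0,"y": 0,"z": -0.013,"ax": 0,"ay": 0,"az": 0}]}}

```text
time: 9.4
tcp_pos: [403.2, -231.1, 5.1]
ee_rot: [[0.003, 1.0, -0.001], [1.0, -0.003, 0.004], [0.004, -0.001, -1.0]]
contact_force: [1.1, -1.0, 0.6]
width: 93.7
```

Call:
{"fn": "move_arm", "kwargs": {"increments": [{"x": 0,"y": 0,"z": 0,"ax": 0,"ay": 0,"az": 0},{"x": 0,"y": 0,"z": 0,"ax": 0,"ay": 0,"az": 0},{"x": 0,"y": 0,"z": 0,"ax": 0,"ay": 0,"az": 0},{"x": 0,"y": 0,"z": 0,"ax": 0,"ay": 0,"az": 0},{"x": 0,"y": 0,"z": 0,"ax": 0,"ay": 0,"az": 0}], "gripper": 1, "newtons": 25}}

```text
time: 9.9
tcp_pos: [404.3, -231.4, 6.7]
ee_rot: [[0.002, 1.0, 0.001], [1.0, -0.002, 0.003], [0.003, 0.001, -1.0]]
contact_force: [0.1, 1.1, -0.7]
width: 57.4
```

Call:
{"fn": "move_arm", "kwargs": {"increments": [{"x": 0,"y": 0,"z": 0,"ax": 0,"ay": 0,"az": 0},{"x": 0,"y": 0,"z": 0,"ax": 0,"ay": 0,"az": 0},{"x": 0,"y": 0,"z": 0,"ax": 0,"ay": 0,"az": 0}]}}

```text
time: 10.2
tcp_pos: [404.1, -231.3, 6.3]
ee_rot: [[0.002, 1.0, 0.001], [1.0, -0.002, 0.003], [0.003, 0.001, -1.0]]
contact_force: [-1.4, -0.6, 2.6]
width: 42.6
```

Call:
{"fn": "move_arm", "kwargs": {"increments": [{"x": 0,"y": 0,"z": 0,"ax": 0,"ay": 0,"az": 0},{"x": 0,"y": 0,"z": 0.02,"ax": 0,"ay": 0,"az": 0},{"x": 0,"y": 0,"z": 0.04,"ax": 0,"ay": 0,"az": 0},{"x": 0,"y": 0,"z": 0.045,"ax": 0,"ay": 0,"az": 0},{"x": 0,"y": 0,"z": 0.015,"ax": 0,"ay": 0,"az": 0}]}}

```text
time: 10.7
tcp_pos: [404.9, -231.8, 98.8]
ee_rot: [[0.002, 1.0, 0.004], [1.0, -0.002, 0.001], [0.001, 0.004, -1.0]]
contact_force: [0.4, -0.4, -0.8]
width: 42.7
```

Call:
{"fn": "move_arm", "kwargs": {"increments": [{"x": 0.04,"y": 0.0015,"z": 0,"ax": 0,"ay": 0,"az": 0},{"x": 0.06,"y": 0.0016,"z": 0,"ax": 0,"ay": 0,"az": 0},{"x": 0.06,"y": 0.0016,"z": 0,"ax": 0,"ay": 0,"az": 0},{"x": 0.06,"y": 0.0015,"z": 0,"ax": 0,"ay": 0,"az": 0},{"x": 0.0324,"y": 0.0015,"z": 0,"ax": 0,"ay": 0,"az": 0}]}}

```text
time: 11.2
tcp_pos: [595.5, -224.8, 94.5]
ee_rot: [[0.001, 1.0, -0.0], [1.0, -0.001, 0.004], [0.004, -0.0, -1.0]]
contact_force: [-0.2, 0.1, -0.9]
width: 42.4
```

```bash
python3 - <<'E'
from h import *
S=arm.get_state();print(S["time"],S["tcp_pos"],S["width"],S["joint_pos"])
R=np.array([[0,1,0],[1,0,0],[0,0,-1.]]);plan((593.4,-225.5,6.3),R)
c,f=cam("scene");cv2.imwrite("pics/g1.png",cv2.resize(c["pixels"][170:330,170:370,::-1],(600,480),interpolation=3))
E
```

```text
11.2 [ 595.50675587 -224.78348758   94.51821538] 42.397300024018456 [-0.41991629  0.59388725  1.36603233  0.0036857   1.18350243 -0.42015752]
shift [ -2.1  -0.7 -88.2] norm [-0.0028 -0.001  -0.1176] rot deg [-0.22 -0.02  0.07] norm [-0.0006 -0.      0.0002] min rows 1.8
```

View pics/g1.png

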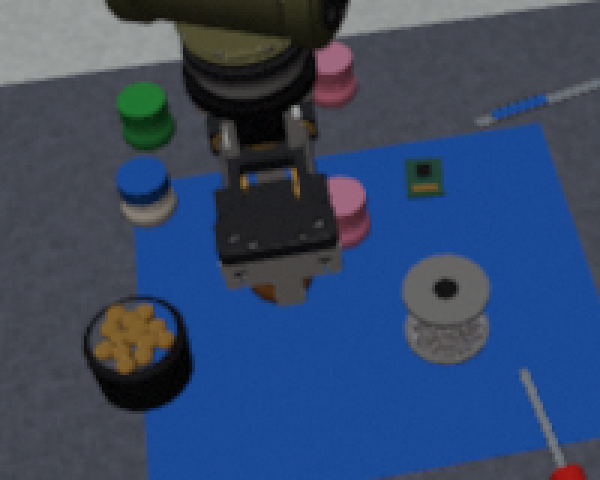

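The amber jar is held between spool and cleaner and the others are undisturbed. I'll lower it gently.

Call:
{"fn": "move_arm", "kwargs": {"increments": [{"x": -0.0028,"y": -0.001,"z": -0.035,"ax": 0,"ay": 0,"az": 0},{"x": 0,"y": 0,"z": -0.035,"ax": 0,"ay": 0,"az": 0},{"x": 0,"y": 0,"z": -0.025,"ax": 0,"ay": 0,"az": 0},{"x": 0,"y": 0,"z": -0.015,"ax": 0,"ay": 0,"az": 0},{"x": 0,"y": 0,"z": -0.004,"ax": 0,"ay": 0,"az": 0}]}}

```text
time: 11.75
tcp_pos: [590.5, -225.9, 8.9]
ee_rot: [[0.002, 1.0, -0.002], [1.0, -0.002, 0.004], [0.004, -0.002, -1.0]]
contact_force: [0.4, 0.8, -0.1]
width: 42.4
```

Call:
{"fn": "move_arm", "kwargs": {"increments": [{"x": 0,"y": 0,"z": -0.002,"ax": 0,"ay": 0,"az": 0},{"x": 0,"y": 0,"z": 0,"ax": 0,"ay": 0,"az": 0}]}}

```text
time: 11.95
tcp_pos: [591.6, -226.4, 9.9]
ee_rot: [[0.002, 1.0, 0.001], [1.0, -0.002, 0.003], [0.003, 0.001, -1.0]]
contact_force: [-0.7, 0.2, -0.5]
width: 42.7
```

Call:
{"fn": "move_arm", "kwargs": {"increments": [{"x": 0.002,"y": 0,"z": -0.003,"ax": 0,"ay": 0,"az": 0},{"x": 0,"y": 0,"z": 0,"ax": 0,"ay": 0,"az": 0}]}}

```text
time: 12.15
tcp_pos: [593.0, -226.3, 7.2]
ee_rot: [[0.002, 1.0, 0.001], [1.0, -0.002, 0.003], [0.003, 0.001, -1.0]]
contact_force: [0.9, -0.5, -0.9]
width: 42.4
```

Call:
{"fn": "move_arm", "kwargs": {"increments": [{"x": 0,"y": 0,"z": -0.0015,"ax": 0,"ay": 0,"az": 0},{"x": 0,"y": 0,"z": 0,"ax": 0,"ay": 0,"az": 0}]}}

```text
time: 12.35
tcp_pos: [593.0, -226.3, 6.4]
ee_rot: [[0.002, 1.0, 0.001], [1.0, -0.002, 0.003], [0.003, 0.001, -1.0]]
contact_force: [-1.1, 0.8, 4.0]
width: 42.5
```

Touchdown, at +4 N. I'll release, rise, and move back for a clear view.

Call:
{"fn": "move_arm", "kwargs": {"increments": [{"x": 0,"y": 0,"z": 0,"ax": 0,"ay": 0,"az": 0},{"x": 0,"y": 0,"z": 0,"ax": 0,"ay": 0,"az": 0},{"x": 0,"y": 0,"z": 0,"ax": 0,"ay": 0,"az": 0},{"x": 0,"y": 0,"z": 0,"ax": 0,"ay": 0,"az": 0},{"x": 0,"y": 0,"z": 0,"ax": 0,"ay": 0,"az": 0}], "gripper": 0}}

```text
time: 12.85
tcp_pos: [592.7, -226.2, 5.7]
ee_rot: [[0.002, 1.0, 0.0], [1.0, -0.002, 0.003], [0.003, 0.0, -1.0]]
contact_force: [-0.1, 0.0, 0.1]
width: 79.1
```

Call:
{"fn": "move_arm", "kwargs": {"increments": [{"x": 0,"y": 0,"z": 0,"ax": 0,"ay": 0,"az": 0},{"x": 0,"y": 0,"z": 0.02,"ax": 0,"ay": 0,"az": 0},{"x": 0,"y": 0,"z": 0.05,"ax": 0,"ay": 0,"az": 0},{"x": 0,"y": 0,"z": 0.06,"ax": 0,"ay": 0,"az": 0},{"x": 0,"y": 0,"z": 0.06,"ax": 0,"ay": 0,"az": 0}]}}

```text
time: 13.35
tcp_pos: [592.5, -226.1, 151.1]
ee_rot: [[0.002, 1.0, 0.001], [1.0, -0.002, 0.003], [0.003, 0.001, -1.0]]
contact_force: [0.5, 0.3, 0.0]
width: 94.1
```

Call:
{"fn": "move_arm", "kwargs": {"increments": [{"x": -0.06,"y": 0,"z": 0.02,"ax": 0,"ay": 0,"az": 0},{"x": -0.06,"y": 0,"z": 0.01,"ax": 0,"ay": 0,"az": 0},{"x": -0.06,"y": 0,"z": 0,"ax": 0,"ay": 0,"az": 0},{"x": -0.06,"y": 0,"z": 0,"ax": 0,"ay": 0,"az": 0},{"x": -0.03,"y": 0,"z": 0,"ax": 0,"ay": 0,"az": 0}]}}

```text
time: 13.85
tcp_pos: [387.7, -226.0, 171.9]
ee_rot: [[0.003, 1.0, 0.001], [1.0, -0.003, 0.003], [0.003, 0.001, -1.0]]
contact_force: [1.6, 0.7, 0.0]
width: 94.0
```

```bash
python3 - <<'E'
from h import *
S=arm.get_state();print(S["time"],S["tcp_pos"],S["width"])
t,ft=cam("top");c,f=cam("scene")
h=cv2.cvtColor(t["pixels"],cv2.COLOR_RGB2HSV);u,v=map(int,proj(t,ft,[593,-227,42]))
m=(h[v-20:v+20,u-20:u+20,2]<70).astype(np.uint8);k,l,st,ce=cv2.connectedComponentsWithStats(m);i=1+st[1:,4].argmax()
print("cap",st[i],ray(t,ft,*(ce[i]+[u-20,v-20]),42).round(1))
p=c["pixels"][190:310,190:310,::-1];q=t["pixels"][160:280,290:450,::-1]
cv2.imwrite("pics/h1.png",np.hstack([cv2.resize(q,(440,330),interpolation=3),cv2.resize(p,(330,330),interpolation=3)]))
E
```

```text
13.85 [ 387.68475782 -225.96091382  171.94194283] 94.0341876137771
cap [ 11  13  19  19 277] [ 589. -227.   42.]
```

View pics/h1.png

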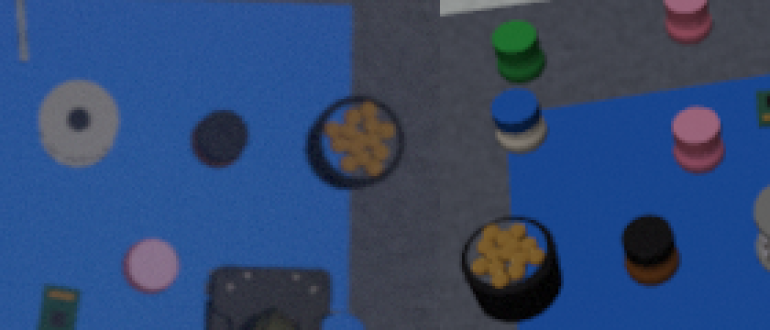

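The jar stands upright between spool and cleaner, about 4 mm off the line and about 111 mm from each. The gripper is clear at z 172 mm, so I'm handing in.

```bash
python3 -c "
from plant import order
print(order.close_job())"
```

```text
the job is handed in; nothing more can be done
None
```

I set the board on the stage plate between the stops, stood the amber flux jar between the spool and the cleaner, and handed the job in at about 14 s of the 48 s. The hand-in gives no verdict, so the figures below are my own measurements from the images.

- **Board:** I gripped it with the tool leaning back 40°, brought it in under the head along the tool axis, and lowered it until the force reading just changed. After release it lay flat, about 2.5 mm from the plate's centre (limit 8 mm). Its length was about 1° off the stop-to-stop line (limit 8°).
- **Flux jar:** It stands upright about 4 mm off the spool–cleaner line (limit 15 mm) and about 111 mm from each (limit 125 mm). The wrist read 4 N as it touched the bench.
- **Other checks:** In the views I took, nothing else had moved visibly, and no force reading suggested the head had been touched. I did not measure the bystanders' positions afterwards. The gripper ended open and clear at z 172 mm.
- **What disagreed:** The two cameras differed by about 5 mm on one brass stop. I used the plate's corners instead, where both views agreed to within 1 mm. One move call was refused as invalid before anything moved, and I resent it with all keys filled in.

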